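# Mark the covered dish and ring it ready

### The job

The covered dish is ready to go out: set the red marker on the middle of the dome-shaped dish cover so that it balances there about level, and let go of it. Then ring the call bell: press its red plunger all the way down to its stop and let it spring back up. Leave the marker balanced, and do not shift the dish or disturb the other things on the table.

Things in the scene. Friction and masses are not known exactly. Their poses are not given: they have to be found in the camera images.
- red_marker: the marker to use: a loose solid red plastic disc like a thick draughts piece, 50 mm diameter, 26 mm tall, about 70 g, with a flat underside and a thin white dot on top; stands on the table near the middle of the work area. Origin at the centre of its underside, z up along its axis
- red_marker_center (a point): centre of the red marker's volume, 13 mm above its underside
- green_marker: bystander: the same disc in green (50 mm diameter, 26 mm tall), not to be used; red and green may swap places. Origin at the centre of its underside
- cover: a dish: white plate (210 mm diameter, 12 mm high) with a smooth polished metal dome cover on it (190 mm diameter, no knob), one loose unit of about 1.6 kg, on the left or the right of the work area. Above its upright skirt (up to 42 mm) the dome is a spherical cap of 110 mm radius, its top 96.5 mm above the table. Origin at the centre of the plate's underside, z up
- cover_top (a point): highest point of the dome, at its middle, 96.5 mm above the table
- bell: call bell fixed to the table, on the other side from the dish: black foot 92 mm diameter, brass dome 80 mm diameter up to 47 mm high, above it the plunger. Origin at the centre of the foot's underside, z up
- plunger_head (a point): centre of the upper face of the bell's plunger head, a red flat disc 26 mm diameter and 9 mm thick; the face is 72 mm above the table when up and 62 mm when fully pressed; moves with the plunger
- plunger (a joint): how far the plunger is pressed, m: 0 up, 0.010 at its stop (straight down). Spring return: about 2.4 N to start moving it, 8.4 N at the stop
- sauce: bystander: loose white sauce bottle with red cap, 60 mm diameter, 170 mm tall, beside the work. Origin at the centre of its underside
- cup: bystander: loose open steel cup, 80 mm diameter, 80 mm tall, beside the work. Origin at the centre of its underside
- bowl: bystander: loose white bowl, 120 mm diameter, 50 mm tall, beyond the markers. Origin at the centre of its underside
There are look-alikes about, which are no part of the job. There is more than one size of the red_marker; the one meant has the size given above. Several things look just like the cover: the one meant starts farthest to the robot's right.

How it is judged:
On the way, in this order (a step that is already met when the one before it is completed fails the run):
1. the red marker rests on the middle of the dome, let go (horizontal distance between red_marker_center and cover_top below 0.02 m and z of red_marker_center in the frame of cover_top between 0.006 and 0.02 m and angle between the z axis of red_marker and the z axis of cover, either way round below 0.262 rad and contact force between red_marker and the fingers below 0.05 N and contact force between red_marker and cover above 0.1 N and linear speed of red_marker below 0.03 m/s), for 0.3 s.
2. the bell's plunger is pressed to its stop with the marker still on the dome (value of joint plunger above 0.0085 m and horizontal distance between red_marker_center and cover_top below 0.02 m and z of red_marker_center in the frame of cover_top between 0.006 and 0.02 m and angle between the z axis of red_marker and the z axis of cover, either way round below 0.262 rad), for 0.04 s.
At the end, for the whole second after the job is handed in: the red marker rests by itself on the dome, its centre within 20 mm sideways of the dome's middle and within 15 degrees of flat, and the plunger, after having been pressed to within 1.5 mm of its stop, is back up (less than 2 mm pressed) (horizontal distance between red_marker_center and cover_top below 0.02 m and z of red_marker_center in the frame of cover_top between 0.006 and 0.02 m and angle between the z axis of red_marker and the z axis of cover, either way round below 0.262 rad and contact force between red_marker and cover above 0.1 N and linear speed of red_marker below 0.03 m/s and value of joint plunger below 0.002 m); the robot touches nothing.
It fails at once if the plunger pressed (more than 5 mm) while the red marker is not on the dome (value of joint plunger above 0.005 m and not (horizontal distance between red_marker_center and cover_top below 0.02 m and z of red_marker_center in the frame of cover_top between 0.006 and 0.02 m and angle between the z axis of red_marker and the z axis of cover, either way round below 0.262 rad)).
It fails at once if the dish shifted by more than 30 mm (distance of cover from where it was at the start of the episode above 0.03 m).
It fails at once if a bystander shifted by more than 30 mm or knocked over (distance of any of green_marker, sauce, cup, bowl from where it was at the start of the episode above 0.03 m or angle between any of sauce, cup's own z axis and vertical above 0.6 rad).
It also fails if it takes over 51 s, if anything falls off the work surface, if the arm or the gripper's body presses on something with over 40 N, if the wrist force passes 120 N, or if a joint passes its speed limit or range.

### The arm

A 6-joint arm with a two-finger parallel gripper is mounted at the origin on the work surface. World frame = base frame: x ahead of the robot, y to its left, z up, the work surface at z = 0. Lengths are in m, angles in rad, forces in N, time in s.
With the tool pointing down it reaches from about 0.35 to 0.775 m from the base axis. Payload 5.5 kg.
Tool frame: the origin (TCP) lies midway between the tips of the shut fingers; the grasp point (between the pads) lies 19 mm behind it; z points along the fingers, y is the line along which they close (so a half turn about z gives the same grasp; the last joint's range is limited). The gripper opens to 85 mm and grips with 20 to 120 N. Pads are 22 mm wide; open, the fingers measure 114 mm over their backs; the gripper's body (76 mm by 85 mm) begins 54 mm behind the grasp point. The pads swing forward as they close: fully open they stand 13 mm farther back than shut.
Start: joints at [-1.287, 0.313, 0.046, 1.304, 0, 1.431], TCP at [0.236, -0.524, 0.231] pointing down, gripper open.
Joint ranges: [-2.76, 2.76], [-0.86, 1.69], [-1.03, 1.26], [-2.2, 2.34], [-1.47, 1.5], [-3.14, 3.14]. Speed limits (rad/s): [2.57, 2.57, 3.14, 3.14, 3.14, 3.14].

### API

Orientations are given as a unit quaternion [w, x, y, z].
In Python, from cell import ctrl gives the robot as it stands.
- The arm moves only by the shell command python3 -m creep 'ROWS' [FORCE]. ROWS is JSON, a list of rows, each a list of 7 numbers: the closure, from 0 (fully open) to 1 (shut), then the shift along the tool's x, y, z in units of 30 mm (1.0 is 30 mm), then the turn, a rotation vector about the tool's x, y, z in units of 6 degrees (1.0 is 6 degrees). In form: [[gripper, x, y, z, rx, ry, rz], ...]. A call has 1 to 12 rows; each row is the pose to reach, as a shift and turn from the pose commanded when the call began, along the tool's axes at that moment; what a row does not reach only later rows make up. A row lasts 1/12 s, in which the tool goes at most 41.7 mm and 7.16 degrees, less where a joint would pass 70% of its speed; a pose out of reach is approached as far as the arm can. A call with a gripper value outside its range is refused whole. The fingers move at their own pace and stop on an object; FORCE is the grip in N (left out, the last holds). Time passes only in rows, so rows that repeat a pose let the fingers close. It gives the time, the measured TCP pose, the force, the opening and the grip force at its end, in the units of the state.
- ctrl.state(): the state, without advancing time (a new reading comes with each control period).
- ctrl.snapshot(name): name is "scene" or "top" or "wrist"; returns the picture (420x560x3 uint8, blue, green, red); there is no depth.
- ctrl.calibration(name): a dict with "intrinsics" (3x3 intrinsics, pixels), "D" ([k1, k2, p1, p2, k3] as OpenCV has them; the pictures are not rectified), "R" (3x3) and "t" (3): a world point X has camera coordinates R X + t. Camera axes: x right, y down, z forward; pixel columns grow to the right and rows downward; lengths in m; the calibration is good to about 2 mm. A picture is of the moment at which its call begins: read the wrist's pose just before it. calibration takes no time and is no camera call; for the wrist camera it gives the pose at the moment of the call.
- ctrl.close_job(): hands the job in; it is judged then, once.
The state is a dict: "time": time; "joints": joint angles; "joint_velocities": joint speeds; "joint_torque": joint torques, N m; "eef_pos": TCP position; "orientation": TCP orientation; "ft_force": force on the tool from outside, world axes, zero at the start; "torque": the same for the moment, N m; "width": finger opening in m; "grip_force": force on a finger pad.
Only numpy, scipy, OpenCV 4.12 (cv2) and the standard library are available. Lean on these libraries where they do the work, as an engineer would, in place of code of your own. Each camera call takes 0.05 s, during which the arm holds its last target. There are 200 camera calls.

## Working session

There is one attempt and no reset: what is moved stays moved. The work goes in short steps, Python scripts to look and compute and a shell command to move; the robot and the scene stay as the last step left them, time stands still between calls to the robot, and variables do not carry over. Pictures are saved under pics/ and viewed, at most 10 in all, crops included, and the job is handed in when it is done.

```bash
mkdir -p pics; ls; cat > h.py <<'E'
import numpy as np, cv2, json
from cell import ctrl
def ray(cal,uv):
    K=np.array(cal["intrinsics"]);D=np.array(cal["D"]);R=np.array(cal["R"]);t=np.array(cal["t"])
    p=cv2.undistortPoints(np.array([[uv]],float),K,D)[0,0]
    return -R.T@t, R.T@np.array([p[0],p[1],1])
def onz(cal,uv,z):
    o,d=ray(cal,uv); return o+d*(z-o[2])/d[2]
E
python3 - <<'E'
from h import *
s=ctrl.state(); print({k:np.round(v,4).tolist() for k,v in s.items()})
for n in("top","scene"):
    cv2.imwrite(f"pics/{n}0.png",ctrl.snapshot(n)); c=ctrl.calibration(n)
    print(n,np.round(-np.array(c["R"]).T@np.array(c["t"]),3), np.round(c["R"],2).tolist())
E
```

```text
pics
{'time': 0.0, 'joints': [-1.2866, 0.314, 0.045, 1.3036, -0.0, 1.4312], 'joint_velocities': [0.0005, 0.0012, -0.0017, -0.0004, -0.0009, -0.0008], 'joint_torque': [-0.0013, -48.0622, 29.8538, 0.0195, -0.0001, 0.0], 'eef_pos': [0.2363, -0.5236, 0.2304], 'orientation': [-0.0009, 0.9776, 0.2103, -0.0001], 'ft_force': [-0.387, -0.5863, 0.0267], 'torque': [0.0055, 0.0257, -0.0787], 'grip_force': 0.0, 'width': 0.0853}
top [ 0.307 -0.015  1.42 ] [[0.02, -1.0, 0.0], [-0.98, -0.02, -0.2], [0.2, 0.0, -0.98]]
scene [ 1.688 -0.348  0.961] [[0.32, 0.95, -0.02], [0.57, -0.21, -0.8], [-0.76, 0.25, -0.61]]
```

View pics/top0.png

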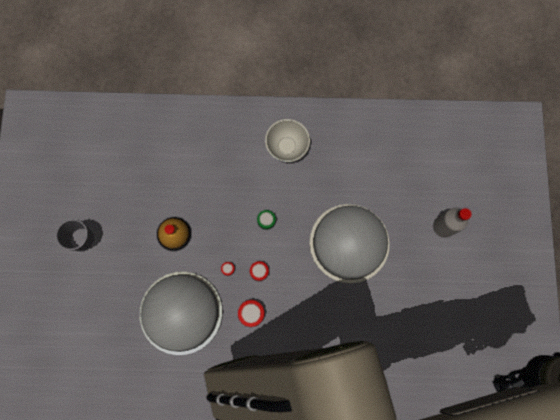

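View pics/scene0.png

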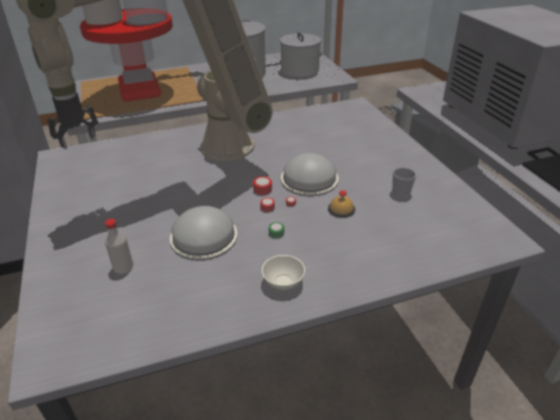

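The top view (up = +x, right = −y) shows:
- **Red discs:** three, at (228,268), (259,271) and (251,313). The green one is at (266,219).
- **Red tops that aren't discs:** the bell plunger at (170,229) and the sauce cap at (465,214).
- **Domes:** (349,242) and (180,313). The one meant is farthest right, at (349,242).

The scene view shows the same things and no further dome. I'll measure the disc diameters to find the 50 mm one.

```bash
cat > m.py <<'E'
from h import *
def ell(m,amin=20):
    cs,_=cv2.findContours(m,cv2.RETR_EXTERNAL,cv2.CHAIN_APPROX_NONE)
    return [cv2.fitEllipse(cv2.convexHull(c)) for c in cs if cv2.contourArea(c)>amin and len(c)>8]
def red(im):
    b,g,r=[im[...,i].astype(int) for i in range(3)]
    return ((r>90)&(r>2*g)&(r>2*b)).astype('uint8')*255
E
python3 - <<'E'
from m import *
for n in("top","scene"):
    im=cv2.imread(f"pics/{n}0.png");c=ctrl.calibration(n)
    for e in ell(red(im)):
        (u,v),ax,_=e
        P=onz(c,(u,v),.026 if n=="top" else .015);
        f=c["intrinsics"][0][0]; z=(np.array(c["R"])@P+c["t"])[2]
        print(n,np.round((u,v),1),"axes mm",np.round(np.array(ax)*z/f*1000),np.round(P,3), "at z.072",np.round(onz(c,(u,v),.072),3))
# dish plate rim in top
im=cv2.imread("pics/top0.png");c=ctrl.calibration("top")
hsv=cv2.cvtColor(im,cv2.COLOR_BGR2HSV)
x0,y0=300,195; g=im[y0:290,x0:400].astype(int)
m=((g[...,2]-g[...,0])>8)&(g[...,2]>120)   # warm white rim
m=m.astype('uint8')*255
pts=cv2.findNonZero(m); h=cv2.convexHull(pts); e=cv2.fitEllipse(h)
uv=np.array(e[0])+[x0,y0]; print("rim",uv,e[1],onz(c,uv,.012))
big=cv2.resize(np.hstack([im[195:290,300:400],cv2.merge([m]*3)]),None,fx=4,fy=4)
d=cv2.resize(im[190:335,210:300],None,fx=4,fy=4)
big=cv2.copyMakeBorder(big,0,580-380,0,0,0)[:580,:400]
cv2.imwrite("pics/c1.png",np.hstack([d,cv2.resize(np.vstack([im[195:290,300:400],cv2.merge([m]*3)]),(300,580))]))
E
```

```text
top [250.6 312.9] axes mm [67. 68.] [0.344 0.043 0.026] at z.072 [0.343 0.041 0.072]
top [227.3 268.2] axes mm [34. 35.] [0.456 0.107 0.026] at z.072 [0.451 0.103 0.072]
top [258.7 270.5] axes mm [48. 50.] [0.452 0.025 0.026] at z.072 [0.447 0.024 0.072]
top [168.9 228.8] axes mm [26. 26.] [0.556 0.264 0.026] at z.072 [0.548 0.255 0.072]
top [465.1 213.6] axes mm [28. 30.] [ 0.615 -0.513  0.026] at z.072 [ 0.605 -0.497  0.072]
scene [110.  222.7] axes mm [28. 32.] [ 0.377 -0.486  0.015] at z.072 [ 0.456 -0.477  0.072]
scene [261.7 182.2] axes mm [60. 61.] [0.323 0.047 0.015] at z.072 [0.406 0.024 0.072]
scene [137.2  87.8] axes mm [147. 222.] [-0.732 -0.291  0.015] at z.072 [-0.586 -0.294  0.072]
scene [134.  67.] axes mm [ 18. 131.] [-1.047 -0.279  0.015] at z.072 [-0.882 -0.283  0.072]
scene [126.3  25.7] axes mm [226. 651.] [-1.919 -0.254  0.015] at z.072 [-1.702 -0.26   0.072]
rim [349.05569458 243.14189529] (78.31360626220703, 81.36908721923828) [ 0.53140928 -0.21005334  0.012     ]
```

View pics/c1.png

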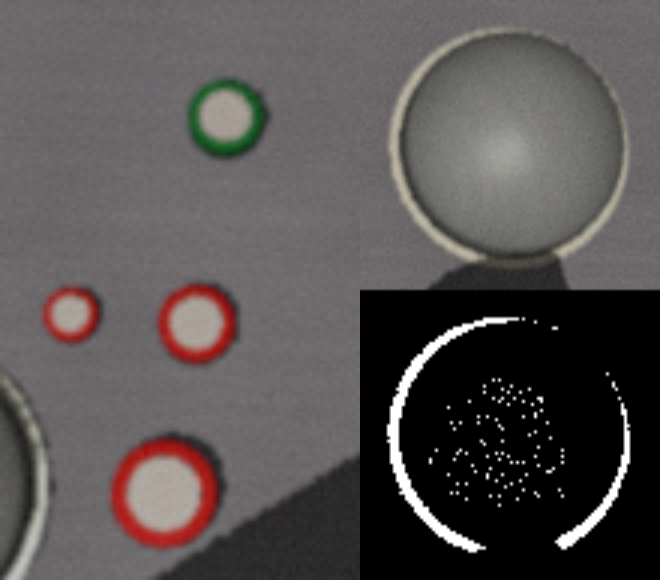

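The crop shows the 49 mm disc at top (258.7,270.5), between the 35 mm and 68 mm ones, so that's the right marker, at about (0.452, 0.025). The dish plate is at about (0.531, −0.210), with the bell at about (0.548, 0.255).

Next I move over the marker, turning so the fingers close along x.

```bash
cat > go.py <<'E'
# work out shift/turn (in move units) from the present pose to x y z [yaw deg]
import sys
from h import *
from scipy.spatial.transform import Rotation as Ro
def go(p,yaw=90):
    s=ctrl.state(); q=np.array(s["orientation"]); R=Ro.from_quat(q[[1,2,3,0]])
    T=Ro.from_euler('z',yaw,degrees=True)*Ro.from_euler('x',180,degrees=True)
    d=R.inv().apply(np.array(p)-s["eef_pos"])/.03
    w=np.degrees((R.inv()*T).as_rotvec())/6
    print("t",round(s["time"],2),"tcp",np.round(s["eef_pos"],4),"F",np.round(s["ft_force"],1),"w",round(s["width"],4),"grip",round(s["grip_force"],1),"j",np.round(s["joints"],2),"\n shift",np.round(d,3),"turn",np.round(w,2))
if __name__=="__main__": go([float(a) for a in sys.argv[1:4]])
E
python3 -m creep '[[0,1.2,-1.2,-0.2,0,0,-1],[0,2.4,-2.4,-0.2,0,0,-2],[0,3.6,-3.5,-0.2,0,0,-3],[0,4.7,-4.6,-0.2,0,0,-4],[0,5.8,-5.6,0,0,0,-5],[0,7,-6.8,0,0,0,-5.5],[0,7,-6.8,0,0,0,-5.5],[0,7,-6.8,0,0,0,-5.5]]'
python3 go.py .452 .025 .2
```

```text
time: 0.77
eef_pos: [0.3446, -0.2453, 0.2309]
orientation: [-0.002, 0.876, 0.482, 0.001]
ft_force: [-0.2, 0.7, -0.2]
width: 0.0857
grip_force: 0.0
t 0.77 tcp [ 0.3446 -0.2453  0.2309] F [-0.2  0.7 -0.2] w 0.0857 grip 0.0 j [-0.81  0.02 -0.31  1.24  0.    1.32] 
 shift [ 9.525 -1.792  1.062] turn [-0.01 -0.03 -5.39]
```

```bash
python3 -m creep '[[0,1.2,-0.2,0,0,0,-1],[0,2.4,-0.4,0,0,0,-2],[0,3.6,-0.7,0.2,0,0,-3],[0,4.8,-0.9,0.4,0,0,-4],[0,6,-1.1,0.6,0,0,-5],[0,7.2,-1.3,0.8,0,0,-5.4],[0,8.4,-1.6,1,0,0,-5.4],[0,9.5,-1.8,1,0,0,-5.4],[0,9.5,-1.8,1,0,0,-5.4],[0,9.5,-1.8,1,0,0,-5.4],[0,9.5,-1.8,1,0,0,-5.4]]'
python3 - <<'E'
from m import *
from go import go
go([.452,.025,.2])
c=ctrl.calibration("wrist"); im=ctrl.snapshot("wrist"); cv2.imwrite("pics/w1.png",im)
for (u,v),ax,_ in ell(red(im),200): print(np.round((u,v),1),np.round(ax),np.round(onz(c,(u,v),.026),4))
im=ctrl.snapshot("top"); c=ctrl.calibration("top")
for (u,v),ax,_ in ell(red(im)): print("top",np.round((u,v),1),np.round(ax,1))
E
```

```text
time: 1.68
eef_pos: [0.4523, 0.017, 0.201]
orientation: [-0.0, 0.709, 0.705, -0.001]
ft_force: [-1.0, -0.4, 0.5]
width: 0.0853
grip_force: 0.0
t 1.68 tcp [0.4523 0.017  0.201 ] F [-1.  -0.4  0.5] w 0.0853 grip 0.0 j [-0.14  0.09 -0.31  1.17 -0.    1.44] 
 shift [ 0.268 -0.01   0.032] turn [-0.01  0.   -0.05]
[278.4 180.2] [48. 49.] [0.4553 0.028  0.026 ]
[167.  165.4] [65. 71.] [0.3443 0.0435 0.026 ]
[283.   96.2] [36. 38.] [0.4598 0.108  0.026 ]
top [168.9 228.8] [9.7 9.9]
top [465.1 213.6] [10.8 11.3]
```

View pics/w1.png

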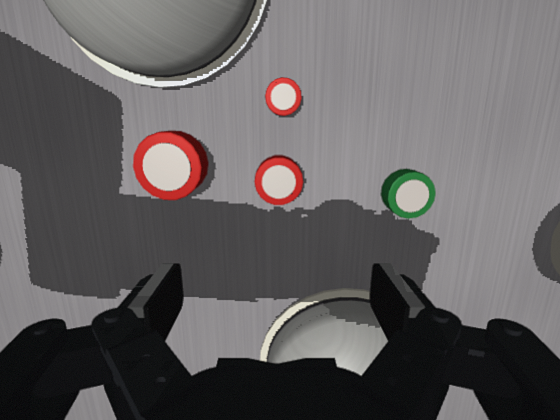

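The wrist view shows the target disc at (279,181), lined up between the fingers, with the neighbours clear: large disc (168,165), small (283,96) and green (409,195). I descend on it.

```bash
python3 -m creep '[[0,0.3,0.05,1,0,0,0],[0,0.3,0.05,2,0,0,0],[0,0.3,0.05,3,0,0,0],[0,0.3,0.05,4,0,0,0],[0,0.3,0.05,5,0,0,0],[0,0.3,0.05,5.8,0,0,0],[0,0.3,0.05,6.2,0,0,0],[0,0.3,0.05,6.5,0,0,0],[0,0.3,0.05,6.5,0,0,0]]' 25
python3 -m creep '[[0.3,0,0,0,0,0,0],[0.5,0,0,0,0,0,0],[1,0,0,0,0,0,0],[1,0,0,0,0,0,0],[1,0,0,0,0,0,0],[1,0,0,0,0,0,0],[1,0,0,0,0,0,0],[1,0,0,0,0,0,0]]' 25
```

```text
time: 2.53
eef_pos: [0.4527, 0.025, 0.0048]
orientation: [-0.001, 0.71, 0.704, -0.001]
ft_force: [0.8, 0.4, -0.3]
width: 0.0853
grip_force: 0.0
time: 3.2
eef_pos: [0.4554, 0.0257, 0.0076]
orientation: [0.001, 0.709, 0.705, 0.001]
ft_force: [-1.1, -2.1, 6.8]
width: 0.049
grip_force: 25.6
```

```bash
python3 -m creep '[[1,0,0,-0.3,0,0,0],[1,0,0,-1,0,0,0],[1,0,0,-2,0,0,0],[1,0,0,-3,0,0,0],[1,0,0,-4,0,0,0],[1,0,0,-5,0,0,0],[1,0,0,-6,0,0,0],[1,0,0,-6.5,0,0,0],[1,0,0,-6.5,0,0,0],[1,0,0,-6.5,0,0,0]]'
python3 - <<'E'
from m import *
from go import go
go([.531,-.210,.22])
c=ctrl.calibration("wrist"); im=ctrl.snapshot("wrist"); cv2.imwrite("pics/w2.png",im)
print(np.round(-np.array(c["R"]).T@np.array(c["t"]),3),np.round(c["R"],2).tolist())
E
```

```text
time: 4.03
eef_pos: [0.4546, 0.0262, 0.2023]
orientation: [0.001, 0.709, 0.705, 0.001]
ft_force: [-0.7, -0.7, -1.7]
width: 0.049
grip_force: 26.6
t 4.03 tcp [0.4546 0.0262 0.2023] F [-0.7 -0.7 -1.7] w 0.049 grip 26.6 j [-0.12  0.09 -0.3   1.17  0.    1.46] 
 shift [-7.858  2.59  -0.582] turn [ 0.02  0.   -0.05]
[0.456 0.097 0.344] [[1.0, -0.0, 0.0], [-0.0, -0.96, 0.28], [-0.0, -0.28, -0.96]]
```

View pics/w2.png

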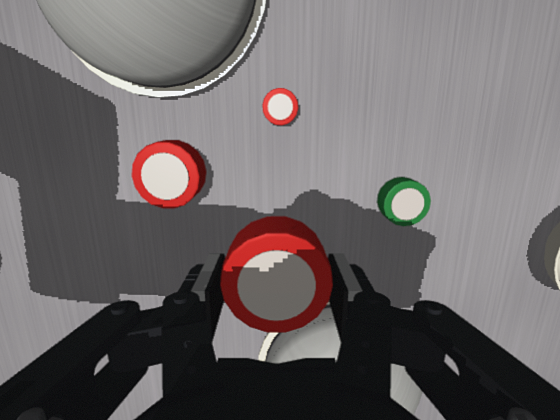

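The marker is held squarely, its dot centred near (277,283) between the pads. I carry it to beyond the dish so the wrist camera looks straight down on the dish.

```bash
python3 -m creep '[[1,-0.6,0.2,-0.5,0,0,0],[1,-1.5,0.4,-1,0,0,0],[1,-2.5,0.7,-1.6,0,0,0],[1,-3.5,1,-1.6,0,0,0],[1,-4.5,1.3,-1.6,0,0,0],[1,-5.5,1.6,-1.6,0,0,0],[1,-6.5,1.9,-1.6,0,0,0],[1,-7.5,2.2,-1.6,0,0,0],[1,-8.5,2.5,-1.6,0,0,0],[1,-9.5,2.5,-1.6,0,0,0],[1,-9.5,2.5,-1.6,0,0,0],[1,-9.5,2.5,-1.6,0,0,0]]'
python3 - <<'E'
from m import *
from go import go
go([.531,-.210,.22])
c=ctrl.calibration("wrist"); im=ctrl.snapshot("wrist"); cv2.imwrite("pics/w3.png",im)
K=c["intrinsics"];print(K[0][0],-np.array(c["R"]).T@np.array(c["t"]))
E
```

```text
time: 5.08
eef_pos: [0.5265, -0.2603, 0.2464]
orientation: [-0.002, 0.71, 0.704, -0.0]
ft_force: [0.7, 0.1, -0.9]
width: 0.0489
grip_force: 26.6
t 5.08 tcp [ 0.5265 -0.2603  0.2464] F [ 0.7  0.1 -0.9] w 0.0489 grip 26.6 j [-0.6   0.34  0.12  1.36  0.    0.98] 
 shift [1.676 0.14  0.885] turn [-0.04 -0.03 -0.08]
318.6259765647836 [ 0.528833   -0.18989538  0.38823628]
```

View pics/w3.png

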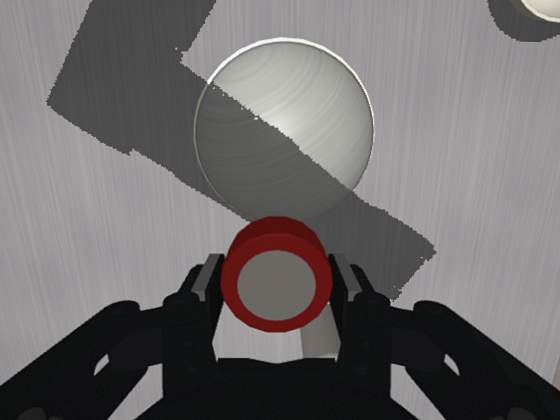

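The dish outline is centred near (284,130) with radius about 90 px; the table shadow cuts across it, and the held marker's dot is at (276,285). I fit the plate rim as a circle in world coordinates and measure the marker's offset from the TCP.

```bash
python3 - <<'E'
from m import *
from scipy.optimize import least_squares
def rim(im,c,cen,r0,r1,ok):
    g=cv2.GaussianBlur(cv2.cvtColor(im,cv2.COLOR_BGR2GRAY),(0,0),.8).astype(np.float32)
    P=[]
    for a in np.radians(np.arange(0,360,3)):
        r=np.arange(r0,r1,.25); x=cen[0]+r*np.cos(a); y=cen[1]+r*np.sin(a)
        if not ok(np.degrees(a)): continue
        p=cv2.remap(g,x.astype('float32')[None],y.astype('float32')[None],1)[0]
        d=-np.gradient(p)/.25; i=d.argmax()      # bright rim -> darker table
        if d[i]>6: P.append(onz(c,(x[i],y[i]),.012)[:2])
    P=np.array(P)
    f=least_squares(lambda q:np.hypot(*(P-q[:2]).T)-q[2],[*P.mean(0),.105],loss='soft_l1',f_scale=.001)
    f2=least_squares(lambda q:np.hypot(*(P-q).T)-.105,P.mean(0),loss='soft_l1',f_scale=.001)
    print(len(P),"free",f.x.round(4),"fixR",f2.x.round(4),"med res",np.median(abs(f.fun)).round(4))
c=ctrl.calibration("wrist"); im=cv2.imread("pics/w3.png")
rim(im,c,(284,130),83,97,lambda a:not 40<a<140)
rim(cv2.imread("pics/top0.png"),ctrl.calibration("top"),(349,243),36,46,lambda a:not 70<a<115)
# marker dot offset from tcp
s=ctrl.state(); hsv=cv2.cvtColor(im,cv2.COLOR_BGR2HSV)
sub=red(im); b,g,r=[im[...,i].astype(int) for i in range(3)]
m=((r>60)&(r>1.6*g)).astype('uint8')*255; m[:200]=0; m[:,:215]=0;m[:,340:]=0
cs,h=cv2.findContours(m,cv2.RETR_CCOMP,cv2.CHAIN_APPROX_NONE)
k=max((i for i in range(len(cs)) if h[0][i][3]>=0),key=lambda i:cv2.contourArea(cs[i]))
e=cv2.fitEllipse(cs[k]); print("dot",e,"tcp->marker",(onz(c,e[0],s["eef_pos"][2]+.0184)-s["eef_pos"]).round(4))
E
```

```text
86 free [ 0.5345 -0.2073  0.1039] fixR [ 0.535  -0.2085] med res 0.0007
81 free [ 0.5339 -0.2108  0.1054] fixR [ 0.5338 -0.2107] med res 0.0005
dot ((276.1317138671875, 284.85955810546875), (71.3684310913086, 79.45633697509766), 89.70307922363281) tcp->marker [0.0012 0.0017 0.0184]
```

```bash
python3 -m creep '[[1,0.6,0.1,0,0,0,0],[1,1.2,0.2,0.6,0,0,0],[1,1.65,0.2,1.4,0,0,0],[1,1.65,0.2,2.2,0,0,0],[1,1.65,0.2,3,0,0,0],[1,1.65,0.2,3.7,0,0,0],[1,1.65,0.2,4.1,0,0,0],[1,1.65,0.2,4.1,0,0,0],[1,1.65,0.2,4.1,0,0,0],[1,1.65,0.2,4.1,0,0,0]]'; python3 go.py .533 -.211 .104
```

```text
time: 5.97
eef_pos: [0.5341, -0.2092, 0.1271]
orientation: [0.0, 0.709, 0.706, 0.0]
ft_force: [0.1, -0.8, -0.8]
width: 0.0491
grip_force: 26.6
t 5.97 tcp [ 0.5341 -0.2092  0.1271] F [ 0.1 -0.8 -0.8] w 0.0491 grip 26.6 j [-0.51  0.36 -0.15  1.06  0.    1.06] 
 shift [-0.059 -0.038  0.771] turn [ 0.01  0.   -0.04]
```

```bash
python3 -m creep '[[1,-0.05,0,0.2,0,0,0],[1,-0.05,0,0.35,0,0,0],[1,-0.05,0,0.5,0,0,0],[1,-0.05,0,0.6,0,0,0],[1,-0.05,0,0.65,0,0,0],[1,-0.05,0,0.65,0,0,0],[1,-0.05,0,0.65,0,0,0]]'; python3 go.py .533 -.211 .104
```

```text
time: 6.55
eef_pos: [0.5338, -0.2114, 0.1067]
orientation: [-0.0, 0.709, 0.705, -0.0]
ft_force: [0.9, 0.4, -0.2]
width: 0.0491
grip_force: 26.6
t 6.55 tcp [ 0.5338 -0.2114  0.1067] F [ 0.9  0.4 -0.2] w 0.0491 grip 26.6 j [-0.52  0.38 -0.18  1.02 -0.    1.06] 
 shift [ 0.013 -0.026  0.091] turn [-0.    0.   -0.05]
```

```bash
python3 -m creep '[[1,0,0,0.03,0,0,0],[1,0,0,0.07,0,0,0],[1,0,0,0.07,0,0,0],[1,0,0,0.07,0,0,0]]'; python3 go.py .533 -.211 .104
```

```text
time: 6.88
eef_pos: [0.5338, -0.2114, 0.1047]
orientation: [0.0, 0.709, 0.705, -0.0]
ft_force: [-0.4, 0.3, -0.8]
width: 0.0492
grip_force: 26.6
t 6.88 tcp [ 0.5338 -0.2114  0.1047] F [-0.4  0.3 -0.8] w 0.0492 grip 26.6 j [-0.52  0.38 -0.18  1.01 -0.    1.06] 
 shift [ 0.013 -0.028  0.024] turn [ 0.    0.   -0.05]
```

```bash
python3 -m creep '[[1,0,0,0.03,0,0,0],[1,0,0,0.03,0,0,0],[1,0,0,0.03,0,0,0]]'; python3 -m creep '[[1,0,0,0.03,0,0,0],[1,0,0,0.03,0,0,0],[1,0,0,0.03,0,0,0]]' 
```

```text
time: 7.13
eef_pos: [0.534, -0.2114, 0.1041]
orientation: [0.0, 0.709, 0.705, 0.0]
ft_force: [-1.1, -0.1, 1.1]
width: 0.0489
grip_force: 26.8
time: 7.38
eef_pos: [0.534, -0.2115, 0.1039]
orientation: [0.001, 0.709, 0.705, 0.0]
ft_force: [-1.9, 1.8, 7.5]
width: 0.049
grip_force: 27.3
```

```bash
python3 -m creep '[[1,0,0,0.03,0,0,0],[1,0,0,0.03,0,0,0],[1,0,0,0.03,0,0,0]]'
```

```text
time: 7.63
eef_pos: [0.534, -0.2116, 0.1038]
orientation: [0.001, 0.709, 0.705, 0.0]
ft_force: [-3.0, 0.9, 10.2]
width: 0.049
grip_force: 27.7
```

Contact is at TCP z ≈ 0.104. I relieve the push, then open gently.

```bash
python3 -m creep '[[1,0,0,-0.05,0,0,0],[1,0,0,-0.05,0,0,0],[1,0,0,-0.05,0,0,0]]' 20; python3 -m creep '[[0.4,0,0,0,0,0,0],[0.35,0,0,0,0,0,0],[0.3,0,0,0,0,0,0],[0.2,0,0,0,0,0,0],[0.1,0,0,0,0,0,0],[0,0,0,0,0,0,0],[0,0,0,0,0,0,0],[0,0,0,0,0,0,0],[0,0,0,0,0,0,0],[0,0,0,0,0,0,0],[0,0,0,0,0,0,0],[0,0,0,0,0,0,0]]'
```

```text
time: 7.88
eef_pos: [0.5341, -0.2115, 0.104]
orientation: [0.0, 0.709, 0.705, 0.0]
ft_force: [-1.3, 0.6, 4.4]
width: 0.0488
grip_force: 26.9
time: 8.88
eef_pos: [0.5338, -0.2114, 0.1035]
orientation: [0.0, 0.709, 0.705, -0.0]
ft_force: [-0.0, -0.1, -0.3]
width: 0.085
grip_force: 0.0
```

Now I raise it straight up and look.

```bash
python3 -m creep '[[0,0,0,-0.3,0,0,0],[0,0,0,-0.8,0,0,0],[0,0,0,-1.5,0,0,0],[0,0,0,-2.3,0,0,0],[0,0,0,-3.1,0,0,0],[0,0,0,-4,0,0,0],[0,0,0,-4.5,0,0,0],[0,0,0,-4.5,0,0,0]]'
python3 - <<'E'
from m import *
from go import go
go([.548,.255,.16])
ims=[]
c=ctrl.calibration("scene"); s=ctrl.snapshot("scene"); w=ctrl.snapshot("wrist"); t=ctrl.snapshot("top")
ims=[cv2.resize(s[150:280,130:330],(600,390)),]
cv2.imwrite("pics/p1.png",np.hstack([cv2.resize(s[160:270,140:280],None,fx=3,fy=3,interpolation=2)[:330],cv2.resize(w[:,60:500],(346,330))]))
E
```

```text
time: 9.55
eef_pos: [0.5356, -0.2123, 0.2435]
orientation: [0.004, 0.709, 0.705, 0.001]
ft_force: [0.2, 0.4, -0.6]
width: 0.0854
grip_force: 0.0
t 9.55 tcp [ 0.5356 -0.2123  0.2435] F [ 0.2  0.4 -0.6] w 0.0854 grip 0.0 j [-0.52  0.31  0.07  1.32 -0.    1.06] 
 shift [15.589  0.309  2.726] turn [ 0.06  0.04 -0.05]
```

View pics/p1.png

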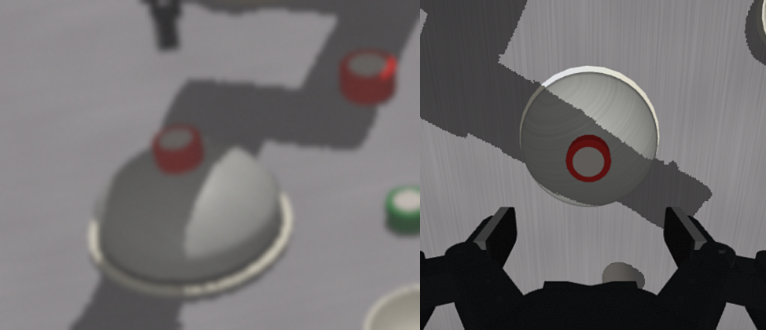

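The marker sits level near the middle of the dome and is let go: scene crop (178,150), wrist crop (588,160). Next I close the gripper and move towards the bell.

```bash
python3 -m creep '[[0,0.5,0,-0.3,0,0,0],[0,1.5,0,-0.3,0,0,0],[0,2.6,0,-0.3,0,0,0],[0,3.7,0,-0.3,0,0,0],[1,4.8,0.1,-0.3,0,0,0],[1,5.9,0.1,-0.3,0,0,0],[1,7,0.2,-0.3,0,0,0],[1,8.1,0.2,-0.3,0,0,0],[1,9.2,0.3,-0.3,0,0,0],[1,10.3,0.3,-0.3,0,0,0],[1,11.4,0.3,-0.3,0,0,0],[1,12,0.3,-0.3,0,0,0]]'
python3 -m creep '[[1,0.9,0,0.3,0,0,0],[1,1.7,0,0.3,0,0,0],[1,1.7,0,0.3,0,0,0],[1,1.7,0,0.3,0,0,0],[1,1.7,0,0.3,0,0,0],[1,1.7,0,0.3,0,0,0]]'
python3 - <<'E'
from m import *
from go import go
def cap(n):
    c=ctrl.calibration(n); im=ctrl.snapshot(n); return c,im
c,im=cap("wrist"); cv2.imwrite("pics/b1.png",im)
for (u,v),ax,_ in ell(red(im),100): print("w",np.round((u,v),1),np.round(ax,1),onz(c,(u,v),.070).round(4))
c,im=cap("top")
for (u,v),ax,_ in ell(red(im)): print("t",np.round((u,v),1),np.round(ax,1),onz(c,(u,v),.070).round(4), "z.12",onz(c,(u,v),.12).round(4))
go([.548,.255,.10])
E
```

```text
time: 10.7
eef_pos: [0.5432, 0.1524, 0.2465]
orientation: [-0.001, 0.708, 0.706, -0.001]
ft_force: [-0.5, -0.3, -0.1]
width: -0.0002
grip_force: 0.0
time: 11.2
eef_pos: [0.5448, 0.199, 0.2382]
orientation: [-0.0, 0.709, 0.705, -0.0]
ft_force: [-0.7, 0.4, -0.5]
width: 0.0
grip_force: 0.0
w [117.9 307.3] [43.2 52.9] [0.3674 0.0681 0.07  ]
w [207.4 252.9] [26.8 28.8] [0.4727 0.134  0.07  ]
w [281.  133.8] [26.3 26.9] [0.5505 0.2558 0.07  ]
t [225.7 268.5] [ 9.5 13.1] [0.4506 0.1069 0.07  ] z.12 [0.4453 0.1024 0.12  ]
t [356.4 236.3] [19.6 19.7] [ 0.5402 -0.2207  0.07  ] z.12 [ 0.5316 -0.213   0.12  ]
t [465.  213.5] [10.9 11.6] [ 0.6057 -0.4974  0.07  ] z.12 [ 0.5947 -0.4795  0.12  ]
t 11.3 tcp [0.5451 0.1987 0.2385] F [-0.7  0.2  0.6] w 0.0004 grip 0.0 j [ 0.21  0.32  0.08  1.32 -0.    1.79] 
 shift [1.878 0.083 4.618] turn [-0.    0.   -0.07]
```

View pics/b1.png

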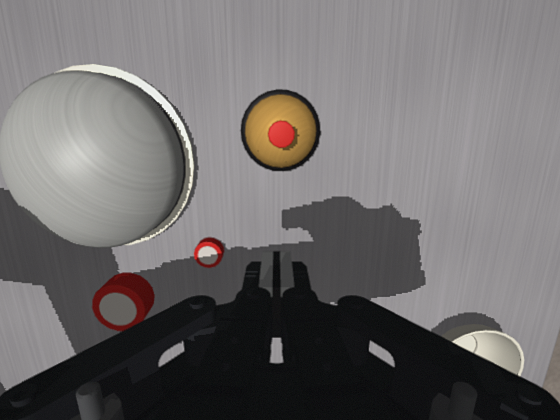

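The plunger is at wrist (281,134), about (0.549, 0.256). The marker is still on the dome in the top view, at (356,236). I go over the plunger and down to just above it.

```bash
python3 -m creep '[[1,0.8,0.1,0,0,0,0],[1,1.6,0.1,0.3,0,0,0],[1,1.9,0.1,1,0,0,0],[1,1.9,0.1,2,0,0,0],[1,1.9,0.1,3,0,0,0],[1,1.9,0.1,4,0,0,0],[1,1.9,0.1,4.6,0,0,0],[1,1.9,0.1,5,0,0,0],[1,1.9,0.1,5,0,0,0],[1,1.9,0.1,5,0,0,0]]'; python3 go.py .549 .256 .060
```

```text
time: 12.13
eef_pos: [0.5482, 0.2557, 0.0881]
orientation: [-0.0, 0.71, 0.705, -0.001]
ft_force: [0.3, 1.0, -0.2]
width: -0.0001
grip_force: 0.0
t 12.13 tcp [0.5482 0.2557 0.0881] F [ 0.3  1.  -0.2] w -0.0001 grip 0.0 j [ 0.3   0.45 -0.12  1.01 -0.    1.88] 
 shift [0.012 0.028 0.938] turn [-0.01  0.01 -0.06]
```

```bash
python3 -m creep '[[1,0,0,0.3,0,0,0],[1,0,0,0.5,0,0,0],[1,0,0,0.65,0,0,0],[1,0,0,0.8,0,0,0],[1,0,0,0.9,0,0,0],[1,0,0,0.95,0,0,0],[1,0,0,0.95,0,0,0],[1,0,0,0.95,0,0,0],[1,0,0,0.95,0,0,0]]'
```

```text
time: 12.88
eef_pos: [0.5494, 0.2566, 0.062]
orientation: [0.001, 0.709, 0.705, 0.001]
ft_force: [-1.9, -1.2, 10.1]
width: 0.0001
grip_force: 5.5
```

```bash
python3 -m creep '[[1,0,0,0.05,0,0,0],[1,0,0,0.1,0,0,0],[1,0,0,0.1,0,0,0],[1,0,0,0.1,0,0,0],[1,0,0,0.1,0,0,0]]'
```

```text
time: 13.3
eef_pos: [0.5496, 0.2567, 0.0618]
orientation: [0.002, 0.709, 0.705, 0.002]
ft_force: [-7.8, -4.2, 27.8]
width: 0.0003
grip_force: 13.6
```

The force rose to 28 N with no further travel, so the plunger is at its stop. I raise off it and check.

```bash
python3 -m creep '[[1,0,0,-0.3,0,0,0],[1,0,0,-0.7,0,0,0],[1,0,0,-1.2,0,0,0],[1,0,0,-2,0,0,0],[1,0,0,-3,0,0,0],[1,0,0,-4,0,0,0],[1,0,0,-4,0,0,0],[1,0,0,-4,0,0,0]]'
python3 - <<'E'
from m import *
from go import go
go([0.55,.2,.2])
im=ctrl.snapshot("scene");t=ctrl.snapshot("top")
cv2.imwrite("pics/f.png",np.hstack([cv2.resize(im[100:310,80:430],(500,300)),cv2.resize(t[120:350,40:270+240],(290,142)).repeat(1,0) if 0 else cv2.resize(t[180:300,300:400],(250,300))]))
E
```

```text
time: 13.97
eef_pos: [0.5499, 0.2571, 0.1793]
orientation: [0.001, 0.709, 0.705, 0.002]
ft_force: [-0.8, 0.1, -0.5]
width: -0.0001
grip_force: 0.0
t 13.97 tcp [0.5499 0.2571 0.1793] F [-0.8  0.1 -0.5] w -0.0001 grip 0.0 j [ 0.31  0.39  0.03  1.2  -0.    1.88] 
 shift [-1.903  0.016 -0.693] turn [ 0.05 -0.01 -0.05]
```

View pics/f.png

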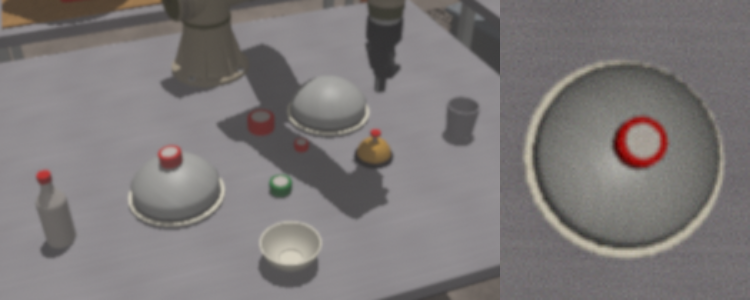

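The marker is level on the dome (scene crop (170,156)), the plunger is back up (375,133), and nothing else has moved. I hand the job in.

```bash
python3 -c "
from cell import ctrl; print(ctrl.close_job())"
```

```text
the job is handed in; nothing more can be done
None
```

The job is handed in: the red marker is balanced about level on the right-hand dome, the bell was pressed to its stop and has sprung back, and the last pictures show nothing else disturbed; no verdict came back.

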